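# Lay out a pipe branch around valve and flange

## Robot

A 6-joint arm with a two-finger parallel gripper is mounted at the origin on the work surface. World frame = base frame: x ahead of the robot, y to its left, z up, the work surface at z = 0. Lengths are in m, angles in rad, forces in N, time in s.
With the tool pointing down it reaches from about 0.35 to 0.775 m from the base axis. Payload 7.3 kg.
Tool frame: the origin (TCP) lies at the centre of the arm's flange, where the gripper is bolted on; the fingertips stand 178 mm ahead of it and the grasp point (between the pads) lies 159 mm ahead of it; z points along the fingers, y is the direction in which the jaws open and shut (so a half turn about z gives the same grasp; the last joint's range is limited). The gripper opens to 92 mm and grips with 3 to 60 N. Pads are 19 mm wide; open, the fingers measure 130 mm over their backs; the gripper's body (75 mm by 190 mm) begins 47 mm behind the grasp point.
Start: joints at [1.004, 0.342, 1.524, -0, 1.275, -0.146], TCP at [0.214, 0.479, 0.405] pointing down, gripper open.
Joint ranges: [-2.53, 2.53], [-0.77, 2.02], [0.04, 2.7], [-1, 4.14], [0.28, 2.66], [-3.11, 3.11]. Speed limits (rad/s): [2.57, 2.57, 3.14, 3.14, 3.14, 3.14].

## Interface

Orientations are given as [roll, pitch, yaw] about the fixed x, y, z axes, in that order (R = Rz(yaw) Ry(pitch) Rx(roll)).
In Python, from cell import robot gives the robot as it stands. The module is installed in compiled form; this text tells all that it offers.
- The arm moves only by the shell command python3 -m handwheel 'ROWS' [FORCE]. ROWS is a JSON object of lists of equal length, an entry for each row: "offset": the shift along the tool's x, y, z in cm, a list of three; "turn": the turn, a rotation vector about the tool's x, y, z in degrees, a list of three; "jaw": the gripper command: -1 is shut, 1 is fully open, values between are in proportion. A call has exactly 8 rows; each row is the pose to reach, as a shift and turn from the pose commanded when the call began, along the tool's axes at that moment; what a row does not reach only later rows make up. A row lasts 1/12 s, in which the tool goes at most 41.7 mm and 7.16 degrees, less where a joint would pass 70% of its speed; a pose out of reach is approached as far as the arm can. A call with a gripper value outside its range is refused whole. The fingers move at their own pace and stop on an object; FORCE is the grip in N (left out, the last holds). Time passes only in rows, so rows that repeat a pose let the fingers close, or fill a call up. It gives the time, the measured TCP pose, the force and the opening at its end, in the units of the state.
- robot.observe(): the state, without advancing time (a new reading comes with each control period).
- robot.read_camera(name): name is "scene" or "top"; returns the picture (384x512x3 uint8, blue, green, red); there is no depth.
- robot.calibration(name): a dict with "mtx" (3x3 intrinsics, pixels), "distortion" ([k1, k2, p1, p2, k3] as OpenCV has them; the pictures are not rectified), "view" (4x4, takes a point from world to camera coordinates). Camera axes: x right, y up, looking along -z (the intrinsics and any distortion apply to the point x, -y, -z); pixel columns grow to the right and rows downward; lengths in m; the calibration is good to about 2 mm. A picture is of the moment at which its call begins. calibration takes no time and is no camera call.
- robot.hand_in(): hands the job in, once; it reports no verdict.
The state is a dict: "time": time; "qpos": joint angles; "qvel": joint speeds; "joint_efforts": joint torques, N m; "tool_pos": TCP position; "tool_rot": TCP orientation; "contact_force": force on the tool from outside, world axes, zero at the start; "torque": the same for the moment, N m; "opening": finger opening in m.
Only numpy, scipy, OpenCV 4.12 (cv2) and the standard library are available. Lean on these libraries where they do the work, as an engineer would, in place of code of your own. Each camera call takes 0.05 s, during which the arm holds its last target. There are 200 camera calls.

## Task

Lay out the parts for the next pipe branch around the valve and the flange that are fixed on the bench. On the flange, lay the spacer ring flat and centred on the raised face and stand the reducer upright, wide end down, centred on top of the ring. In front of the valve's open outlet, in line with the valve's bore, lay the union and beyond it the tee with its branch pointing up, so that the union is between valve and tee with a gap of about 15 mm from valve to union and from union to tee; leave the oil can, tape measure and wrench alone.

Things in the scene. Friction and masses are not known exactly. Their poses are not given: they have to be found in the camera images.
- valve: Fixed steel ball valve, body 59 mm high, 58 wide; bore level along own x, 30 mm up. Origin on the bench under its middle. Open outlet: the bare octagonal end at own x = -60 mm, pointing toward the robot base side (within 0.2 rad of world -x). At +x a pipe is screwed in, out to x = +140 mm; above it lies the lever with red grip (x -10 to +125 mm, top 75 mm).
- flange: Pipe flange lying flat, fixed to the bench: dark disc 120 mm across and 18 mm thick with four bolt holes, and in its middle a round bright raised face 72 mm across that stands 3 mm higher (top 21 mm above the bench). Origin at the centre of its underside, z up.
- ring: Loose bright steel spacer ring lying flat: 64 mm outside, 42 mm hole, 10 mm thick, 0.13 kg. Origin at the centre of its underside, z up. Can be gripped across its outside.
- reducer: Loose dark iron pipe reducer standing upright, wide end down: foot 58 mm across up to 14 mm, tapering to a round neck 34 mm across from 42 mm to the top at 72 mm, 0.35 kg. Origin at the centre of its underside, z up along its axis.
- union: Loose dark iron pipe union lying on a flat: octagonal, 60 mm long along its own x, with a thicker octagonal nut (30 mm long, 48 mm across flats, with upright flats at the sides) round its middle; ends 38 mm across flats; 0.35 kg. Origin on its axis at mid-length, 24 mm above the bench. Either end may lead, any flat may be down.
- tee: Loose dark iron pipe tee, 0.4 kg: its straight run lies along its own x, 90 mm long, 44 mm across the octagonal ends, axis 22 mm above the bench; its branch, a round stub 34 mm across, stands straight up from the middle to 72 mm. Origin under its middle at bench level, z up along the branch. Either end may lead.
- oil_can: Bystander: grey can, 60 mm across, 110 mm high, standing loose. Origin at the centre of its underside.
- tape: Bystander: yellow tape measure, about 70 x 36 x 62 mm high, loose. Origin at the centre of its underside.
- wrench: Bystander: steel wrench, 160 mm long, lying loose along its own x. Origin at its underside.
Things that resemble listed ones, but are neither listed nor needed, are in the scene too. What is shaped like the tee but red is not meant.

How it is judged:
By the outcome, as a careful person would: the job done as asked, in the order asked, and still so for the second after the job is handed in, with the robot touching nothing.
It also fails if it takes over 120 s, if anything falls off the work surface, if the arm or the gripper's body presses on something with over 40 N, if the wrist force passes 120 N, or if a joint passes its speed limit or range.

## Working session

There is one attempt and no reset: what is moved stays moved. The work goes in short steps, Python scripts to look and compute and a shell command to move; the robot and the scene stay as the last step left them, time stands still between calls to the robot, and variables do not carry over. Pictures are saved under pics/ and viewed, about 12 in all and at most 16, crops included, and the job is handed in when it is done.

```bash
mkdir -p pics; python3 - <<'E'
from cell import robot
import cv2
for n in("scene","top"):
    im=robot.read_camera(n); cv2.imwrite(f"pics/{n}0.png",im)
    c=robot.calibration(n); print(n,c)
print(robot.observe())
E
```

```text
scene {'mtx': array([[497.58265077,   0.        , 256.7740313 ],
       [  0.        , 497.58265077, 190.23700639],
       [  0.        ,   0.        ,   1.        ]]), 'distortion': array([-0.02521598,  0.        ,  0.        ,  0.        ,  0.        ]), 'view': array([[-0.17019243,  0.98531899,  0.01345447,  0.08806993],
       [-0.55590419, -0.10727606,  0.82429508,  0.27307376],
       [ 0.81363694,  0.13280939,  0.56600053, -1.72175721],
       [ 0.        ,  0.        ,  0.        ,  1.        ]])}
top {'mtx': array([[359.28144107,   0.        , 255.98052072],
       [  0.        , 359.28144107, 194.00095679],
       [  0.        ,   0.        ,   1.        ]]), 'distortion': array([-0.05741875,  0.        ,  0.        ,  0.        ,  0.        ]), 'view': array([[ 9.64833438e-04, -9.99757829e-01,  2.19852702e-02,
        -2.01741189e-02],
       [ 9.84407169e-01,  4.81682148e-03,  1.75838914e-01,
        -5.51365328e-01],
       [-1.75902230e-01,  2.14728023e-02,  9.84173422e-01,
        -1.02409429e+00],
       [ 0.00000000e+00,  0.00000000e+00,  0.00000000e+00,
         1.00000000e+00]])}
{'time': 0.1, 'qpos': array([ 1.00401632e+00,  3.42648845e-01,  1.52491376e+00,  7.26139412e-06,
        1.27542271e+00, -1.45994072e-01]), 'qvel': array([-0.00035362, -0.00132481, -0.00153756,  0.00030534,  0.0020029 ,
       -0.0023501 ]), 'joint_efforts': array([ 1.21672088e-03, -4.32005346e+01, -2.44696820e+01,  7.18080369e-02,
        5.26685861e-02, -7.35599929e-05]), 'tool_pos': array([0.21436088, 0.47911038, 0.40411918]), 'tool_rot': array([-3.14021582e+00, -2.09468550e-04,  2.72080446e+00]), 'contact_force': array([ 0.97150133, -0.61751791, -0.15474401]), 'torque': array([ 0.00910815, -0.00344369, -0.01361226]), 'opening': 0.09201809706227312}
```

View pics/scene0.png

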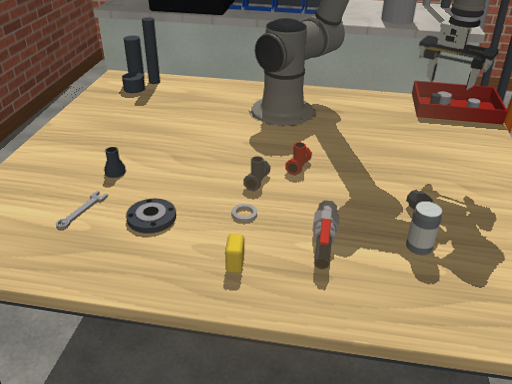

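View pics/top0.png

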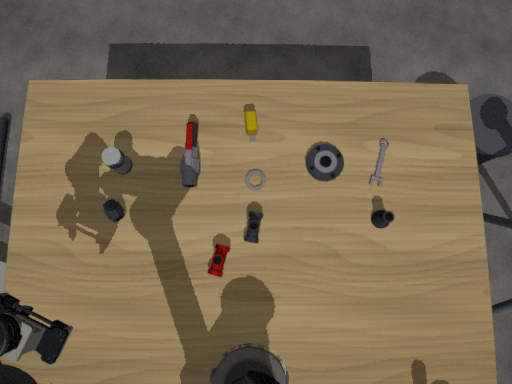

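The scene picture shows: reducer (113,163), wrench (82,210), flange (151,215), ring (244,213), dark tee (257,173), red tee (299,158), tape (235,252), valve (325,235), and the can (424,228) with the union behind it at (418,200). The top picture shows: valve (190,160) with its outlet at (190,187), ring (255,179), flange (325,161), reducer (382,218), dark tee (254,227), red tee (218,260), union (114,210).

Possible mix-ups:
- Tee: dark (254,227) or red (218,260). I choose the dark one.
- Ring: loose (255,179) or the flange face (325,161). I choose the loose one.
- Union: dark blob (114,210), next to the can (118,160).
- Reducer: (382,218).

I'll check these choices in one crop.

```bash
cat > h.py <<'E'
import numpy as np, cv2
from cell import robot
def ray(n,uv):
    c=robot.calibration(n); V=c["view"]; R,t=V[:3,:3],V[:3,3]
    p=cv2.undistortPoints(np.float64(uv).reshape(-1,1,2),c["mtx"],c["distortion"])[:,0]
    return -R.T@t, np.c_[p[:,0],-p[:,1],-np.ones(len(p))]@R
def plane(n,uv,z):
    o,d=ray(n,uv); return (o+d*((z-o[2])/d[:,2:]))
def proj(n,P):
    c=robot.calibration(n); V=c["view"].copy(); V=np.diag([1,-1,-1,1])@V
    return cv2.projectPoints(np.float64(P).reshape(-1,1,3),cv2.Rodrigues(V[:3,:3])[0],V[:3,3],c["mtx"],c["distortion"])[0][:,0]
def tri(uv1,uv2): # scene, top
    o1,d1=ray("scene",uv1);o2,d2=ray("top",uv2); d1,d2=d1[0],d2[0]
    A=np.c_[d1,-d2]; s=np.linalg.lstsq(A,o2-o1,rcond=None)[0]
    a,b=o1+s[0]*d1,o2+s[1]*d2; return (a+b)/2,np.linalg.norm(a-b)
def tile(im,c,r=26,s=200):
    x,y=c; return cv2.resize(im[y-r:y+r,x-r:x+r],(s,s),interpolation=cv2.INTER_CUBIC)
E
python3 - <<'E'
from h import *
s=cv2.imread("pics/scene0.png");t=cv2.imread("pics/top0.png")
T=[(254,227),(116,205),(382,218),(255,179)];T2=[(190,165),(325,161)]
S=[(257,173),(418,205),(113,163),(244,213)];S2=[(325,238),(151,215)]
r=lambda im,L:np.hstack([tile(im,c) for c in L])
cv2.imwrite("pics/c1.png",np.vstack([r(t,T),r(s,S),np.hstack([r(t,T2),r(s,S2)])]))
E
```

```text
(no output)
```

View pics/c1.png

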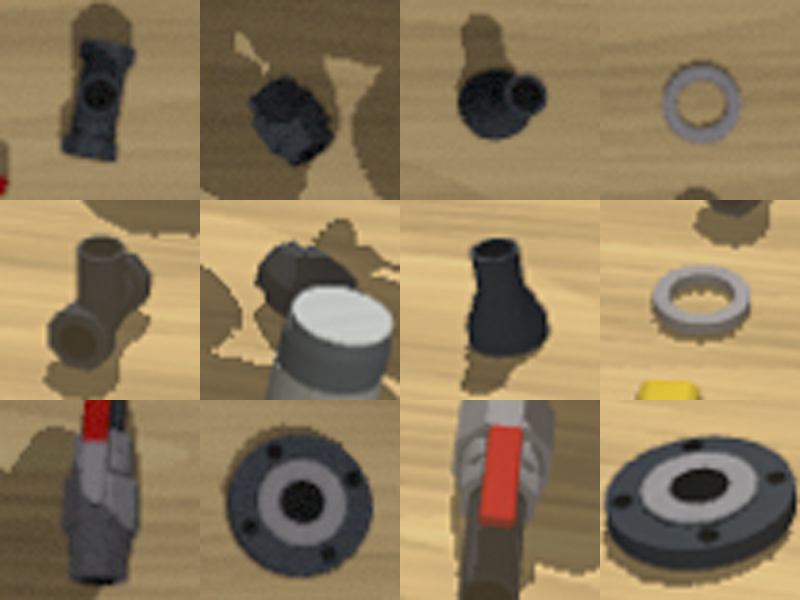

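The crop confirms the choices: dark tee with its branch up, octagonal union partly hidden behind the can, reducer standing wide end down, plain loose ring, and the flange with its bright face. The valve's bare outlet points down in the top picture. Next I measure.

```bash
python3 - <<'E'
from h import *
im={n:cv2.imread(f"pics/{n}0.png") for n in("scene","top")}
hsv={n:cv2.cvtColor(im[n],cv2.COLOR_BGR2HSV) for n in im}
print("cam",ray("top",[[256,192]])[0],ray("scene",[[256,192]])[0])
cen={"tee":((257,173),(254,227)),"union":((412,198),(114,210)),"red":((113,163),(382,218)),"ring":((244,213),(255,179)),"valve":((325,238),(190,165)),"flange":((151,215),(325,161))}
vis=[]
for k,(s,t) in cen.items():
  row=[]
  for n,c in(("scene",s),("top",t)):
    h=hsv[n]; m=((h[...,1]<75)).astype(np.uint8)*255
    if k=="flange": m=((h[...,1]<75)&(h[...,2]>105)).astype(np.uint8)*255
    x,y=c;R=34
    w=np.zeros_like(m);w[y-R:y+R,x-R:x+R]=m[y-R:y+R,x-R:x+R]
    cs,_=cv2.findContours(w,cv2.RETR_EXTERNAL,cv2.CHAIN_APPROX_NONE)
    b=max(cs,key=cv2.contourArea); M=cv2.moments(b);g=(M["m10"]/M["m00"],M["m01"]/M["m00"])
    print(k,n,"cent",np.round(g,1),"bbox",cv2.boundingRect(b),"area",M["m00"], "minrect",[np.round(q,1) for q in cv2.minAreaRect(b)])
    v=im[n].copy(); cv2.drawContours(v,[b],-1,(0,255,0),1); row.append(tile(v,c,34,133*2//2))
  vis.append(np.vstack(row))
cv2.imwrite("pics/c2.png",cv2.resize(np.hstack(vis),None,fx=1,fy=1))
for n in im:
  h=hsv[n]; m=((h[...,1]>170)&((h[...,0]<8)|(h[...,0]>172))).astype(np.uint8)
  cs,_=cv2.findContours(m,cv2.RETR_EXTERNAL,cv2.CHAIN_APPROX_NONE)
  for b in cs:
    if cv2.contourArea(b)>40: print(n,"redblob",[np.round(q,1) for q in cv2.minAreaRect(b)])
# row midpoints of valve in top
m=(hsv["top"][...,1]<75)
for y in range(150,192,2):
  xs=np.where(m[y,165:215])[0]+165; print(y,xs.min() if len(xs) else None,xs.max() if len(xs) else None,end="; ")
E
```

```text
cam [0.36264698 0.00447677 1.10528139] [1.56767695 0.17118282 0.74823719]
tee scene cent [256.4 173. ] bbox (244, 156, 26, 35) area 480.0 minrect [array([256.7, 173.8]), array([20.6, 34.5]), np.float64(19.3)]
tee top cent [253.2 226.4] bbox (244, 211, 19, 32) area 329.5 minrect [array([253.1, 226.2]), array([14.1, 30.9]), np.float64(10.3)]
union scene cent [423.8 212.4] bbox (406, 190, 37, 42) area 1042.5 minrect [array([424. , 210.5]), array([41., 36.]), np.float64(90.0)]
union top cent [112.7 210.1] bbox (102, 199, 23, 23) area 298.0 minrect [array([113. , 210.1]), array([22.2, 17.4]), np.float64(53.1)]
red scene cent [113.4 163.6] bbox (104, 147, 22, 31) area 417.0 minrect [array([114.5, 162. ]), array([30., 21.]), np.float64(90.0)]
red top cent [381.9 218.3] bbox (371, 210, 23, 18) area 281.0 minrect [array([382. , 218.5]), array([17., 22.]), np.float64(90.0)]
ring scene cent [243.9 212.4] bbox (231, 204, 26, 18) area 345.5 minrect [array([243.5, 212.5]), array([17., 25.]), np.float64(90.0)]
ring top cent [255.1 179.7] bbox (245, 170, 21, 21) area 318.0 minrect [array([255., 180.
[... 533 characters left out ...]
 161. ]), array([20., 21.]), np.float64(90.0)]
scene redblob [array([324.8, 231.2]), array([ 8.7, 25.2]), np.float64(6.3)]
scene redblob [array([298.7, 158.7]), array([19.7, 32.3]), np.float64(21.8)]
scene redblob [array([460.5, 102.1]), array([94. , 36.7]), np.float64(4.4)]
top redblob [array([218.2, 259.7]), array([14.4, 31.2]), np.float64(15.9)]
top redblob [array([189. , 135.5]), array([25.,  6.]), np.float64(90.0)]
150 183 198; 152 183 198; 154 183 198; 156 183 198; 158 182 198; 160 180 199; 162 180 199; 164 180 199; 166 180 199; 168 180 199; 170 180 199; 172 180 199; 174 182 198; 176 182 197; 178 182 197; 180 182 196; 182 182 196; 184 182 196; 186 184 196; 188 None None; 190 None None;
```

View pics/c2.png

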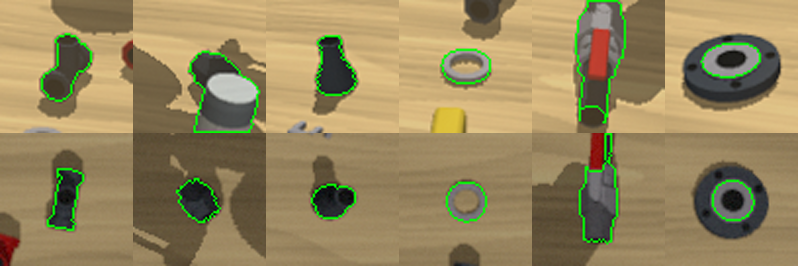

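```bash
python3 - <<'E'
from h import *
np.set_printoptions(precision=4,suppress=True)
for k,a,b in[("ring",(243.9,212.4),(255.1,179.7)),("flange",(150.3,211.2),(325.2,161.1)),("tee branch top",(257.5,158),(253.5,225.7)),("reducer top",(111.7,148.9),(388.5,216.7)),("grip",(324.8,231.2),(189,135.5)),("union L/top",(418,200),(112.7,210.1))]:
    print(k,*tri(a,b), "top@",{z:plane("top",b,z)[0,:2] for z in(.005,.021,.024,.073)})
print("reducer foot", plane("top",[(378.9,218.8)],.007))
print("tee run ends top z.022",plane("top",[(256.5,212),(250.3,242)],.022))
print("union ends", [plane("top",[(112.7+10*np.cos(a)*1,210.1+10*np.sin(a))],.024)[0]-plane("top",[(112.7,210.1)],.024)[0] for a in(np.radians(53.1),)])
# valve axis
rows=[(160,180,199),(164,180,199),(168,180,199),(172,180,199),(176,182,197),(180,182,196),(184,182,196)]
P=plane("top",[((a+b)/2,y) for y,a,b in rows],.030);print(P)
L=plane("top",[(a-.5,y) for y,a,b in rows],.030);R=plane("top",[(b+.5,y) for y,a,b in rows],.030);print(np.linalg.norm(L-R,axis=1))
print("outlet end", [plane("top",[(189.5,187.7)],z)[0] for z in(.011,.030,.049)])
E
```

```text
ring [ 0.6043 -0.017   0.0077] 0.0006823349537572116 top@ {0.005: array([ 0.6048, -0.0167]), 0.021: array([ 0.6013, -0.0164]), 0.024: array([ 0.6006, -0.0164]), 0.073: array([ 0.5899, -0.0154])}
flange [ 0.662  -0.2363  0.0229] 0.0005680668597891278 top@ {0.005: array([ 0.6669, -0.24  ]), 0.021: array([ 0.6624, -0.2365]), 0.024: array([ 0.6616, -0.2358]), 0.073: array([ 0.6481, -0.2249])}
tee branch top [ 0.4541 -0.0105  0.0766] 0.0009013491259564945 top@ {0.005: array([ 0.4606, -0.012 ]), 0.021: array([ 0.4592, -0.0118]), 0.024: array([ 0.4589, -0.0117]), 0.073: array([ 0.4545, -0.011 ])}
reducer top [ 0.481  -0.4055  0.0759] 0.0007132164385814673 top@ {0.005: array([ 0.4892, -0.4342]), 0.021: array([ 0.4874, -0.4278]), 0.024: array([ 0.487 , -0.4266]), 0.073: array([ 0.4814, -0.4071])}
grip [0.7242 0.183  0.0744] 0.00048076701202058277 top@ {0.005: array([0.7486, 0.1952]), 0.021: array([0.743 , 0.1925]), 0.024: array([0.7419, 0.1919]), 0.073: array([0.7247, 0.1834])}
union L/top [0.503  0.4092 0.0324] 0.006415018999113092 top@ {0.005: array([0.5066, 0.4231]), 0.021: array([0.5045, 0.417 ]), 0.024: array([0.5041, 0.4158]), 0.073: array([0.4977, 0.3972])}
reducer foot [[ 0.4824 -0.4024  0.007 ]]
tee run ends top z.022 [[ 0.5007 -0.0208  0.022 ]
 [ 0.4102 -0.0023  0.022 ]]
union ends [array([-0.0242, -0.02  ,  0.    ])]
[[0.6605 0.1865 0.03  ]
 [0.6477 0.186  0.03  ]
 [0.6351 0.1856 0.03  ]
 [0.6224 0.1851 0.03  ]
 [0.6098 0.1847 0.03  ]
 [0.5973 0.1858 0.03  ]
 [0.5848 0.1854 0.03  ]]
[0.0618 0.0616 0.0615 0.0614 0.049  0.0458 0.0458]
outlet end [array([0.577 , 0.1866, 0.011 ]), array([0.5733, 0.1835, 0.03  ]), array([0.5696, 0.1803, 0.049 ])]
```

```bash
cat >> h.py <<'E'
from scipy.spatial.transform import Rotation as Ro
def to(x,y,z,yaw):  # prints tool-axis offset (cm) and z turn (deg) to a tool-down pose
    s=robot.observe(); R=Ro.from_euler("xyz",s["tool_rot"]).as_matrix()
    d=R.T@(np.array([x,y,z])-s["tool_pos"])*100
    t=Ro.from_matrix(R.T@Ro.from_euler("xyz",[np.pi,0,np.radians(yaw)]).as_matrix()).as_rotvec(degrees=True)
    print("t%.1f"%s["time"],"offset",np.round(d,2),"norm",round(np.linalg.norm(d),1),"turn",np.round(t,1),"open",round(s["opening"]*1000,1),"q",np.round(s["qpos"],2))
E
python3 - <<'E'
from h import *
np.set_printoptions(precision=4,suppress=True)
to(.6045,-.0167,.26,90)
pts=[]
for n in("scene","top"):
    h=cv2.imread(f"pics/{n}0.png").astype(float); r=np.clip(h[...,2]-np.maximum(h[...,1],h[...,0])-60,0,None)
    ys,x0,x1=((222,242),310,340) if n=="scene" else((125,147),178,200)
    uv=[((r[y,x0:x1]*np.arange(x0,x1)).sum()/r[y,x0:x1].sum(),y) for y in range(*ys) if r[y,x0:x1].sum()>50]
    P=plane(n,uv,.074); f=np.polyfit(P[:,0],P[:,1],1); print(n,"yaw",f[0],"y at x=.58,.64,.72",np.polyval(f,[.58,.64,.72]),P[[0,-1],:2])
# subpixel body edges in top via saturation
s=cv2.cvtColor(cv2.imread("pics/top0.png"),cv2.COLOR_BGR2HSV)[...,1].astype(float)
uv=[]
for y in range(160,187):
    r=s[y]; L=[x+(r[x]-75)/(r[x]-r[x+1]) for x in range(172,190) if r[x]>75>=r[x+1]]; Rr=[x+(75-r[x])/(r[x+1]-r[x]) for x in range(190,208) if r[x]<=75<r[x+1]]
    if L and Rr: uv.append(((L[0]+Rr[-1])/2,y))
P=plane("top",uv,.03);print(np.c_[uv,P[:,:2]][::3]); f=np.polyfit(P[:,0],P[:,1],1);print(f,np.polyval(f,[.58,.64,.72]))
E
```

```text
t0.1 offset [-55.87 -29.3   14.44] norm 64.7 turn [-0.1  0.  65.9] open 92.0 q [ 1.    0.34  1.52  0.    1.28 -0.15]
scene yaw -0.005065819958803162 y at x=.58,.64,.72 [0.1836 0.1833 0.1829] [[0.6912 0.1832]
 [0.7566 0.1832]]
top yaw -0.019031379996068146 y at x=.58,.64,.72 [0.1862 0.185  0.1835] [[0.7577 0.1834]
 [0.6915 0.184 ]]
[[189.6159 160.       0.6605   0.1861]
 [189.826  163.       0.6509   0.1851]
 [189.6324 166.       0.6414   0.1854]
 [189.5753 169.       0.6319   0.1852]
 [189.5625 172.       0.6224   0.1849]
 [189.4521 175.       0.613    0.185 ]
 [189.3761 178.       0.6036   0.1849]
 [188.9386 181.       0.5942   0.1859]
 [188.9746 184.       0.5848   0.1854]]
[0.0112 0.1782] [0.1846 0.1853 0.1862]
```

```bash
python3 -m handwheel '{"offset":[[-28,-14.6,4],[-28,-14.6,4],[-28,-14.6,4],[-28,-14.6,4],[-28,-14.6,4],[-28,-14.6,4],[-28,-14.6,4],[-28,-14.6,4]],"turn":[[0,0,50],[0,0,50],[0,0,50],[0,0,50],[0,0,50],[0,0,50],[0,0,50],[0,0,50]],"jaw":[1,1,1,1,1,1,1,1]}' 30; python3 -c "
from h import *
to(.6045,-.0167,.26,90)"
```

```text
time: 0.77
tool_pos: [0.4119, 0.2288, 0.3641]
tool_rot: [-3.141, 0.001, 1.84]
contact_force: [0.1, 1.3, 0.6]
opening: 0.0917
t0.8 offset [-28.78  12.04  10.43] norm 32.9 turn [-0.   0.  15.4] open 91.7 q [ 0.34  0.28  1.73 -0.    1.13  0.08]
```

```bash
python3 -m handwheel '{"offset":[[-28.8,12,10.4],[-28.8,12,10.4],[-28.8,12,10.4],[-28.8,12,10.4],[-28.8,12,10.4],[-28.8,12,10.4],[-28.8,12,10.4],[-28.8,12,10.4]],"turn":[[0,0,15.4],[0,0,15.4],[0,0,15.4],[0,0,15.4],[0,0,15.4],[0,0,15.4],[0,0,15.4],[0,0,15.4]],"jaw":[1,1,1,1,1,1,1,1]}'; python3 -c "
from h import *
im=robot.read_camera('top');s=robot.read_camera('scene')
cv2.imwrite('pics/a1.png',np.hstack([tile(im,(250,185),45,400),tile(s,(250,190),60,400)]))
to(.6045,-.0167,.181,90)"
```

```text
time: 1.43
tool_pos: [0.6056, -0.0148, 0.2593]
tool_rot: [-3.141, -0.0, 1.579]
contact_force: [1.1, 0.5, -0.0]
opening: 0.0917
t1.5 offset [ 0.02 -0.17  7.67] norm 7.7 turn [-0.1  0.   0.2] open 91.8 q [-0.15  0.63  1.47 -0.    1.04 -0.16]
```

View pics/a1.png

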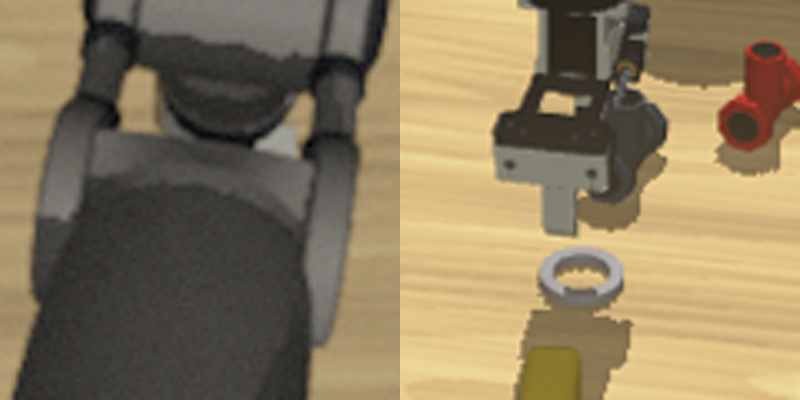

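The gripper stands right above the ring in both views, and tee and tape are clear of it. I'll descend and grip.

```bash
python3 -m handwheel '{"offset":[[0,-0.1,2],[0,-0.1,4],[0,-0.1,5.5],[0,-0.1,6.5],[0,-0.1,7.2],[0,-0.1,7.7],[0,-0.1,7.7],[0,-0.1,7.7]],"turn":[[0,0,0],[0,0,0],[0,0,0],[0,0,0],[0,0,0],[0,0,0],[0,0,0],[0,0,0]],"jaw":[1,1,1,1,1,1,1,1]}' && python3 -m handwheel '{"offset":[[0,0,0],[0,0,0],[0,0,0],[0,0,0],[0,0,0],[0,0,0],[0,0,0],[0,0,0]],"turn":[[0,0,0],[0,0,0],[0,0,0],[0,0,0],[0,0,0],[0,0,0],[0,0,0],[0,0,0]],"jaw":[-1,-1,-1,-1,-1,-1,-1,-1]}' 30; python3 -c "
from h import *
to(.6045,-.0167,.30,90)"
```

```text
time: 2.2
tool_pos: [0.6038, -0.0124, 0.1842]
tool_rot: [3.141, 0.0, 1.58]
contact_force: [-0.2, 0.1, -0.3]
opening: 0.0914
time: 2.87
tool_pos: [0.6037, -0.0126, 0.184]
tool_rot: [3.141, -0.0, 1.579]
contact_force: [-1.4, -1.0, 3.2]
opening: 0.0629
t2.9 offset [ -0.41   0.08 -11.6 ] norm 11.6 turn [ 0.  -0.   0.5] open 62.9 q [-0.15  0.73  1.54  0.    0.88 -0.16]
```

```bash
python3 -m handwheel '{"offset":[[0,0,-2],[0,0,-5],[0,0,-9],[0,0,-9],[0,0,-9],[0,0,-9],[0,0,-9],[0,0,-9]],"turn":[[0,0,0],[0,0,0],[0,0,0],[0,0,0],[0,0,0],[0,0,0],[0,0,0],[0,0,0]],"jaw":[-1,-1,-1,-1,-1,-1,-1,-1]}'; python3 - <<'E'
from h import *
for i in range(2):
    s=robot.read_camera('scene'); to(.662,-.2363,.26,90); print(robot.observe()["tool_pos"])
hsv=cv2.cvtColor(s,cv2.COLOR_BGR2HSV)
cv2.imwrite('pics/a2.png',tile(s,(240,180),50,500))
E
```

```text
time: 3.53
tool_pos: [0.6032, -0.0125, 0.272]
tool_rot: [-3.138, -0.001, 1.579]
contact_force: [0.5, -0.1, -2.3]
opening: 0.0625
t3.6 offset [-22.43   5.68   1.19] norm 23.2 turn [-0.2 -0.   0.5] open 62.6 q [-0.15  0.61  1.47  0.    1.06 -0.16]
[ 0.60331484 -0.01251385  0.2721609 ]
t3.6 offset [-22.42   5.67   1.22] norm 23.2 turn [-0.1 -0.   0.5] open 62.4 q [-0.15  0.61  1.47  0.    1.07 -0.16]
[ 0.60341704 -0.01255561  0.27240676]
```

View pics/a2.png

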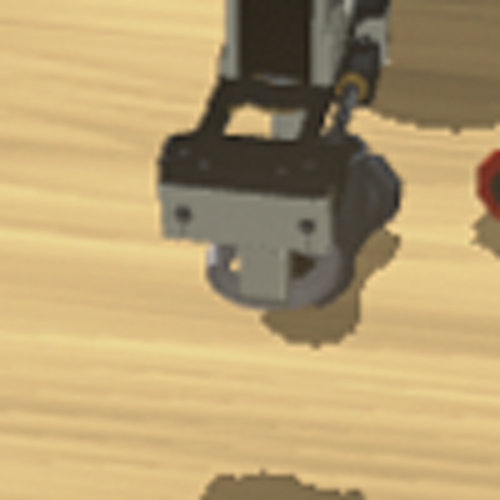

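```bash
python3 - <<'E'
from h import *
for y in(-.0165,-.0125,-.0085): print(y,proj("scene",[(.6034,y,.097)]), "finger tip near face",proj("scene",[(.6034+.045,y,.097)]))
print("ring meas",plane("scene",[(245.7,184.8)],.097))
E
```

```text
-0.0165 [[244.28220196 182.05696722]] finger tip near face [[240.54319896 192.69887895]]
-0.0125 [[245.94187506 182.23455759]] finger tip near face [[242.25435356 192.88717127]]
-0.0085 [[247.60306559 182.41231422]] finger tip near face [[243.96712813 193.07563929]]
ring meas [[ 0.6142111  -0.01101034  0.097     ]]
```

```bash
python3 -m handwheel '{"offset":[[-22.3,5.7,1],[-22.3,5.7,1],[-22.3,5.7,1],[-22.3,5.7,1],[-22.3,5.7,1],[-22.3,5.7,1],[-22.3,5.7,1],[-22.3,5.7,1]],"turn":[[0,0,0.5],[0,0,0.5],[0,0,0.5],[0,0,0.5],[0,0,0.5],[0,0,0.5],[0,0,0.5],[0,0,0.5]],"jaw":[-1,-1,-1,-1,-1,-1,-1,-1]}'; python3 - <<'E'
from h import *
s=robot.read_camera('scene'); s=robot.read_camera('scene'); to(.662,-.235,.2055,90); print(robot.observe()["tool_pos"])
t=robot.read_camera('top')
cv2.imwrite('pics/a3.png',np.hstack([tile(s,(150,195),40,400),tile(t,(325,161),40,400)]))
E
```

```text
time: 4.3
tool_pos: [0.6622, -0.2366, 0.2622]
tool_rot: [-3.14, -0.001, 1.568]
contact_force: [0.6, 0.4, -1.0]
opening: 0.0627
t4.4 offset [-0.09 -0.03  5.74] norm 5.7 turn [-0.1 -0.1  0. ] open 62.3 q [-0.45  0.79  1.14  0.    1.21 -0.45]
[ 0.66237377 -0.23419861  0.26289496]
```

View pics/a3.png

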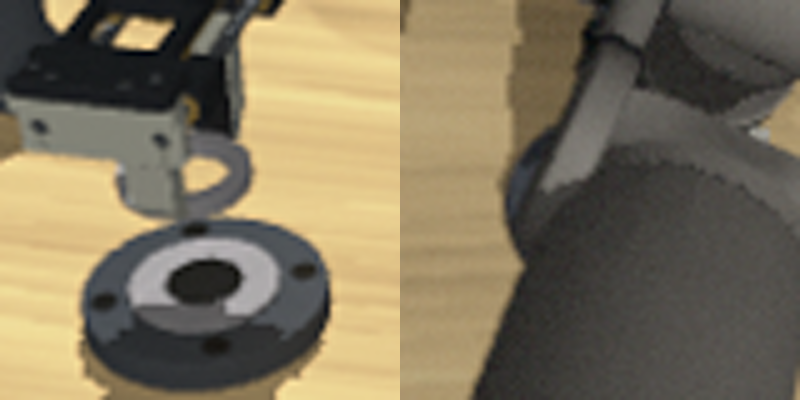

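```bash
python3 - <<'E'
from h import *
for y in(-.238,-.234,-.230): print(y,proj("scene",[(.662,y,.088),(.662,y,.021)]))
to(.662,-.235,.205,90)
E
```

```text
-0.238 [[146.74378137 188.89965427]
 [149.8379385  211.7600523 ]]
-0.234 [[148.37177044 189.08214444]
 [151.41628267 211.94765923]]
-0.23 [[150.00142387 189.26481507]
 [152.99618223 212.13543319]]
t4.5 offset [-0.13 -0.04  5.83] norm 5.8 turn [-0.1 -0.1  0.1] open 62.1 q [-0.45  0.79  1.14  0.    1.22 -0.45]
```

```bash
python3 -m handwheel '{"offset":[[0.1,0,1.5],[0.1,0,3],[0.1,0,4.2],[0.1,0,5],[0.1,0,5.4],[0.1,0,5.6],[0.1,0,5.7],[0.1,0,5.7]],"turn":[[0,0,0],[0,0,0],[0,0,0],[0,0,0],[0,0,0],[0,0,0],[0,0,0],[0,0,0]],"jaw":[-1,-1,-1,-1,-1,-1,-1,-1]}';  python3 -m handwheel '{"offset":[[0,0,0.1],[0,0,0.1],[0,0,0.1],[0,0,0.1],[0,0,0.1],[0,0,0.1],[0,0,0.1],[0,0,0.1]],"turn":[[0,0,0],[0,0,0],[0,0,0],[0,0,0],[0,0,0],[0,0,0],[0,0,0],[0,0,0]],"jaw":[-1,-1,-1,-1,-1,-1,-1,-1]}'
```

```text
time: 5.12
tool_pos: [0.6627, -0.2341, 0.2072]
tool_rot: [3.141, 0.0, 1.571]
contact_force: [0.5, -0.1, -0.9]
opening: 0.0628
time: 5.78
tool_pos: [0.6626, -0.2341, 0.2057]
tool_rot: [3.142, -0.0, 1.571]
contact_force: [0.3, -0.4, -1.9]
opening: 0.0626
```

```bash
python3 -m handwheel '{"offset":[[0,0,0.1],[0,0,0.1],[0,0,0.1],[0,0,0.1],[0,0,0.1],[0,0,0.1],[0,0,0.1],[0,0,0.1]],"turn":[[0,0,0],[0,0,0],[0,0,0],[0,0,0],[0,0,0],[0,0,0],[0,0,0],[0,0,0]],"jaw":[-1,-1,-1,-1,-1,-1,-1,-1]}';  python3 -m handwheel '{"offset":[[0,0,0],[0,0,0],[0,0,0],[0,0,0],[0,0,0],[0,0,0],[0,0,-0.5],[0,0,-2]],"turn":[[0,0,0],[0,0,0],[0,0,0],[0,0,0],[0,0,0],[0,0,0],[0,0,0],[0,0,0]],"jaw":[1,1,1,1,1,1,1,1]}'; python3 -c "
from h import *
to(.4815,-.404,.30,90)"
```

```text
time: 6.45
tool_pos: [0.6626, -0.2341, 0.205]
tool_rot: [3.141, 0.0, 1.571]
contact_force: [-0.9, 0.6, 3.3]
opening: 0.0627
time: 7.12
tool_pos: [0.6619, -0.2338, 0.2226]
tool_rot: [-3.137, -0.002, 1.571]
contact_force: [-0.7, 0.6, -0.4]
opening: 0.0916
t7.1 offset [-17.01 -18.07  -7.7 ] norm 26.0 turn [-0.2 -0.1 -0. ] open 91.6 q [-0.45  0.83  1.17  0.    1.14 -0.45]
```

```bash
python3 -m handwheel '{"offset":[[0,0,-4],[-4,-4,-7.5],[-17,-18,-7.5],[-17,-18,-7.5],[-17,-18,-7.5],[-17,-18,-7.5],[-17,-18,-7.5],[-17,-18,-7.5]],"turn":[[0,0,0],[0,0,0],[0,0,0],[0,0,0],[0,0,0],[0,0,0],[0,0,0],[0,0,0]],"jaw":[1,1,1,1,1,1,1,1]}'; python3 - <<'E'
from h import *
t=robot.read_camera('top');s=robot.read_camera('scene');to(.4815,-.404,.222,90)
np.set_printoptions(precision=4,suppress=True)
cv2.imwrite('pics/a4.png',np.hstack([tile(t,(325,161),32,400),tile(s,(150,211),32,400)]))
cv2.imwrite('pics/a4s.png',s);cv2.imwrite('pics/a4t.png',t)
E
```

```text
time: 7.78
tool_pos: [0.478, -0.4086, 0.3009]
tool_rot: [-3.141, 0.003, 1.565]
contact_force: [0.5, -0.8, 0.6]
opening: 0.0915
t7.9 offset [0.16 0.03 7.84] norm 7.8 turn [ 0.   0.  -0.2] open 91.5 q [-0.82  0.62  1.36  0.    1.16 -0.82]
```

View pics/a4.png

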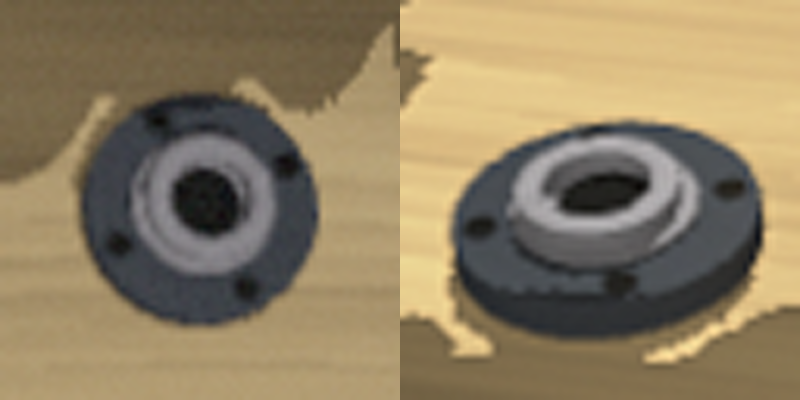

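Both views show the ring lying flat but shifted slightly toward -y: the face shows at the left in the top view and at the right in the scene view. I'll quantify that.

```bash
python3 - <<'E'
from h import *
np.set_printoptions(precision=4,suppress=True,linewidth=200)
for n,c,f in(("top",(325,161),"a4t"),("scene",(150,211),"a4s")):
    g=cv2.imread(f"pics/{f}.png");h=cv2.cvtColor(g,cv2.COLOR_BGR2HSV)
    gr=cv2.cvtColor(g,cv2.COLOR_BGR2GRAY).astype(int); x,y=c
    print(n,"row",y,"from",x-15,gr[y-1:y+2,x-15:x+17].mean(0).astype(int)); print("col",x,"from",y-14,gr[y-14:y+14,x-1:x+2].mean(1).astype(int))
    # whole disc outline: low-saturation component
    m=(h[...,1]<75).astype(np.uint8); w=np.zeros_like(m);w[y-30:y+30,x-30:x+30]=m[y-30:y+30,x-30:x+30]
    cs,_=cv2.findContours(w,0,1);b=max(cs,key=cv2.contourArea);print("disc ell",cv2.fitEllipse(b))
    m=((gr>88)&(h[...,1]<75)).astype(np.uint8); w=np.zeros_like(m);w[y-18:y+18,x-18:x+18]=m[y-18:y+18,x-18:x+18]
    cs,_=cv2.findContours(w,2,1)
    for b in cs:
        if cv2.contourArea(b)>20: print("bright ell",[np.round(q,2) for q in cv2.fitEllipse(b)])
for z in(.018,.021,.031): print(z,proj("top",[(.662,-.2363,z)]),proj("scene",[(.662,-.2363,z)]))
E
```

```text
top row 161 from 310 [ 64  65  63  52 110 126 102 121 135 131  85  33  24  26  27  26  23  28  21  22  24  71  74 105 128 132 118  77  64  63  63  64]
col 325 from 147 [ 65  57  40  83 125 133 132 122 102  35  25  29  28  22  29  25  26  23  23  67 116 135 131 127 129 109  63  63]
disc ell ((324.5137939453125, 161.97499084472656), (36.08568572998047, 37.282535552978516), 107.69490051269531)
bright ell [array([325.16, 161.41]), array([21.33, 22.53]), np.float64(100.47)]
bright ell [array([325.97, 160.88]), array([11.81, 14.15]), np.float64(110.76)]
scene row 211 from 135 [ 96 130 150 160 164 155 150 136  88  41  33  32  30  31  31  33  38  44  50  63 103 141 166 171 159 134  98 107 154 170 126  84]
col 150 from 197 [200 160  48  90 173 164 124 100  99  76  21  30  34  33  31  38 107 175 160 112 101  97  90  91  70  48  60  56]
disc ell ((150.71615600585938, 215.38255310058594), (33.61586380004883, 50.450931549072266), 81.74883270263672)
bright ell [array([150.25, 210.01]), array([20.19, 29.82]), np.float64(87.68)]
bright ell [array([149.13, 208.85]), array([ 8.35, 18.01]), np.float64(85.59)]
0.018 [[324.9567 161.4866]] [[150.6419 212.8297]]
0.021 [[325.1574 161.2339]] [[150.5085 211.8398]]
0.031 [[325.8339 160.3819]] [[150.0615 208.5195]]
```

The ring sits about 3 mm off toward -y and 1 mm toward -x. I'll mend it now: grip it with the jaws along y, centred on the flange, and release.

```bash
python3 -m handwheel '{"offset":[[17,18.2,4],[17,18.2,4],[17,18.2,4],[17,18.2,4],[17,18.2,4],[17,18.2,4],[17,18.2,4],[17,18.2,4]],"turn":[[0,0,50],[0,0,50],[0,0,50],[0,0,50],[0,0,50],[0,0,50],[0,0,50],[0,0,50]],"jaw":[1,1,1,1,1,1,1,1]}'; python3 -c "
from h import *
to(.662,-.2353,.23,0)"
```

```text
time: 8.55
tool_pos: [0.6671, -0.2287, 0.2584]
tool_rot: [-3.14, -0.0, 0.7]
contact_force: [-1.7, 0.3, 1.0]
opening: 0.0916
t8.6 offset [-0.82  0.18  2.84] norm 3.0 turn [-0.1  0.  40.1] open 91.6 q [-0.44  0.8   1.13  0.    1.21  0.43]
```

```bash
python3 -m handwheel '{"offset":[[-0.8,0.2,0],[-0.8,0.2,0],[-0.8,0.2,0],[-0.8,0.2,1],[-0.8,0.2,2],[-0.8,0.2,2.8],[-0.8,0.2,2.8],[-0.8,0.2,2.8]],"turn":[[0,0,40],[0,0,40],[0,0,40],[0,0,40],[0,0,40],[0,0,40],[0,0,40],[0,0,40]],"jaw":[1,1,1,1,1,1,1,1]}'; python3 -c "
from h import *
robot.read_camera('top')
to(.6625,-.2353,.204,0)
to(.6625,-.2353,.204,0)"
```

```text
time: 9.22
tool_pos: [0.6594, -0.2408, 0.2317]
tool_rot: [-3.141, 0.001, 0.004]
contact_force: [0.3, 0.4, 0.4]
opening: 0.0919
t9.3 offset [ 0.28 -0.55  2.83] norm 2.9 turn [ 0.  -0.   0.2] open 91.3 q [-0.46  0.82  1.17  0.    1.15  1.11]
t9.3 offset [ 0.28 -0.55  2.83] norm 2.9 turn [ 0.  -0.   0.2] open 91.3 q [-0.46  0.82  1.17  0.    1.15  1.11]
```

```bash
python3 -m handwheel '{"offset":[[0.3,-0.5,0],[0.3,-0.5,0],[0.3,-0.5,1],[0.3,-0.5,2],[0.3,-0.5,2.7],[0.3,-0.5,2.7],[0.3,-0.5,2.7],[0.3,-0.5,2.7]],"turn":[[0,0,0],[0,0,0],[0,0,0],[0,0,0],[0,0,0],[0,0,0],[0,0,0],[0,0,0]],"jaw":[1,1,1,1,1,1,1,1]}'; python3 -c "
from h import *
robot.read_camera('top')
to(.6625,-.2353,.205,0)"
```

```text
time: 9.93
tool_pos: [0.6628, -0.2358, 0.2046]
tool_rot: [-3.141, 0.0, -0.0]
contact_force: [0.3, 0.2, 0.3]
opening: 0.0916
t10.0 offset [-0.03 -0.06 -0.  ] norm 0.1 turn [ 0. -0. -0.] open 91.8 q [-0.45  0.85  1.18  0.    1.11  1.12]
```

```bash
python3 -m handwheel '{"offset":[[0,0,0],[0,0,0],[0,0,0],[0,0,0],[0,0,0],[0,0,0],[0.1,-0.05,0],[0.1,-0.05,0]],"turn":[[0,0,0],[0,0,0],[0,0,0],[0,0,0],[0,0,0],[0,0,0],[0,0,0],[0,0,0]],"jaw":[-1,-1,-1,-1,-1,-1,-1,-1]}' 12; python3 -m handwheel '{"offset":[[0,0,0],[0,0,0],[0,0,0],[0,0,0],[0,0,0],[0,0,0],[0,0,-2],[0,0,-6]],"turn":[[0,0,0],[0,0,0],[0,0,0],[0,0,0],[0,0,0],[0,0,0],[0,0,0],[0,0,0]],"jaw":[1,1,1,1,1,1,1,1]}';python3 -m handwheel '{"offset":[[0,0,-5],[-10,15,-5],[-18.2,17.2,-5],[-18.2,17.2,-5],[-18.2,17.2,-5],[-18.2,17.2,-5],[-18.2,17.2,-5],[-18.2,17.2,-5]],"turn":[[0,0,0],[0,0,0],[0,0,0],[0,0,0],[0,0,0],[0,0,0],[0,0,0],[0,0,0]],"jaw":[1,1,1,1,1,1,1,1]}'; python3 - <<'E'
from h import *
t=robot.read_camera('top');s=robot.read_camera('scene');to(.4815,-.404,.222,0)
cv2.imwrite('pics/a5.png',np.hstack([tile(t,(325,161),32,400),tile(s,(150,211),32,400)]))
for g,x,y in((t,325,161),(s,150,211)):
    gr=cv2.cvtColor(g,cv2.COLOR_BGR2GRAY).astype(int)
    print(gr[y-1:y+2,x-15:x+17].mean(0).astype(int),gr[y-14:y+14,x-1:x+2].mean(1).astype(int))
E
```

```text
time: 10.65
tool_pos: [0.6637, -0.2353, 0.2049]
tool_rot: [3.141, 0.0, -0.0]
contact_force: [-1.3, -0.7, 2.2]
opening: 0.0625
time: 11.32
tool_pos: [0.6623, -0.2347, 0.2593]
tool_rot: [-3.136, 0.01, -0.0]
contact_force: [0.3, -0.4, -0.6]
opening: 0.0916
time: 11.98
tool_pos: [0.4767, -0.4119, 0.3152]
tool_rot: [3.14, 0.002, -0.006]
contact_force: [0.5, -0.4, 0.1]
opening: 0.0914
t12.1 offset [ 0.11 -0.47  9.3 ] norm 9.3 turn [ 0.  -0.  -0.2] open 91.9 q [-0.83  0.61  1.34  0.    1.19  0.75]
[ 64  63  65  53 108 101 117 134 134 100  49  25  25  27  20  24  26  24
  22  26  25  44  95 126 130 130 116  76  63  62  60  63] [ 63  56  42  92 131 133 126 114 108  35  27  24  25  21  25  24  26  25
  23  80 123 133 129 123 128 110  64  63]
[ 95 132 144 148 158 163 149 112  69  40  33  32  30  31  31  32  32  33
  38  48  64  90 109 149 167 169 146 103  87 148 128  84] [199 160  49  58 130 168 143  98  99  82  18  25  34  34  34  28  81 152
 165 136  98  98  94  90  70  40  47  55]
```

View pics/a5.png

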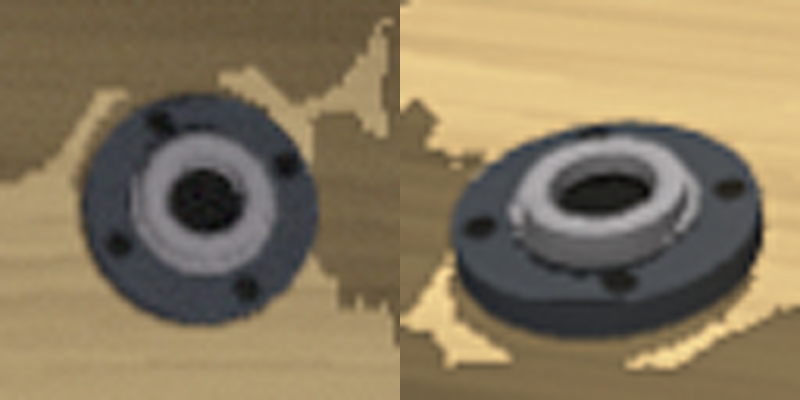

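The ring now sits centred on the face, with equal slivers of face to the left and right in both views. Reducer next.

```bash
python3 -m handwheel '{"offset":[[0.1,-0.5,2],[0.1,-0.5,4],[0.1,-0.5,6],[0.1,-0.5,8],[0.1,-0.5,9],[0.1,-0.5,9.2],[0.1,-0.5,9.2],[0.1,-0.5,9.2]],"turn":[[0,0,0],[0,0,0],[0,0,0],[0,0,0],[0,0,0],[0,0,0],[0,0,0],[0,0,0]],"jaw":[1,1,1,1,1,1,1,1]}'; python3 - <<'E'
from h import *
s=robot.read_camera('scene');to(.4815,-.404,.222,0)
cv2.imwrite('pics/a6.png',tile(s,(113,155),30,400))
E
```

```text
time: 12.75
tool_pos: [0.4834, -0.4021, 0.2237]
tool_rot: [3.141, -0.001, 0.001]
contact_force: [0.1, 0.6, 0.8]
opening: 0.0915
t12.8 offset [-0.18  0.17  0.21] norm 0.3 turn [ 0.1 -0.1  0. ] open 91.9 q [-0.82  0.71  1.43  0.    1.    0.75]
```

View pics/a6.png

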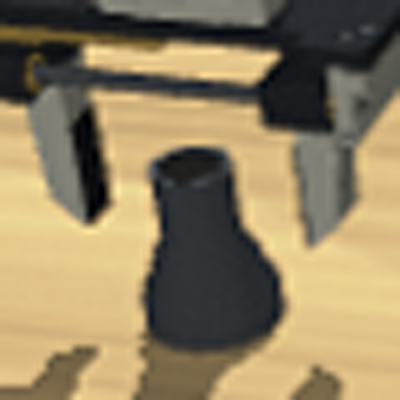

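Fingers straddle the neck (neck centre 196, finger mid 205 in the crop). Closing.

```bash
python3 -m handwheel '{"offset":[[-0.2,0.1,0.1],[-0.2,0.1,0.1],[-0.2,0.1,0.1],[-0.2,0.1,0.1],[-0.2,0.1,0.1],[-0.2,0.1,0.1],[-0.2,0.1,0.1],[-0.2,0.1,0.1]],"turn":[[0,0,0],[0,0,0],[0,0,0],[0,0,0],[0,0,0],[0,0,0],[0,0,0],[0,0,0]],"jaw":[-1,-1,-1,-1,-1,-1,-1,-1]}' 25; python3 -m handwheel '{"offset":[[0,0,0],[0,0,0],[0,0,0],[0,0,0],[0,0,-2],[0,0,-5],[0,0,-8],[0,0,-8]],"turn":[[0,0,0],[0,0,0],[0,0,0],[0,0,0],[0,0,0],[0,0,0],[0,0,0],[0,0,0]],"jaw":[-1,-1,-1,-1,-1,-1,-1,-1]}'; python3 - <<'E'
from h import *
s=robot.read_camera('scene');print(robot.observe()['tool_pos']);to(.6637,-.2353,.31,0)
cv2.imwrite('pics/a7.png',tile(s,(113,145),35,400)); cv2.imwrite('pics/a7f.png',s)
E
```

```text
time: 13.47
tool_pos: [0.4807, -0.4032, 0.2217]
tool_rot: [-3.141, -0.0, -0.0]
contact_force: [-0.1, -0.1, 0.5]
opening: 0.0428
time: 14.13
tool_pos: [0.4816, -0.4037, 0.3072]
tool_rot: [3.136, -0.006, 0.0]
contact_force: [0.4, -1.9, -1.3]
opening: 0.0332
[ 0.48113271 -0.40330135  0.3043432 ]
t14.2 offset [ 18.26 -16.8   -0.55] norm 24.8 turn [ 0.2 -0.2 -0. ] open 33.4 q [-0.82  0.61  1.36  0.    1.16  0.75]
```

View pics/a7.png

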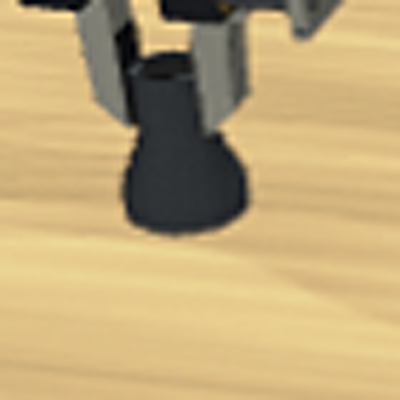

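```bash
python3 -m handwheel '{"offset":[[18.2,-16.8,0],[18.2,-16.8,0],[18.2,-16.8,0],[18.2,-16.8,0],[18.2,-16.8,0],[18.2,-16.8,0],[18.2,-16.8,0],[18.2,-16.8,0]],"turn":[[0,0,0],[0,0,0],[0,0,0],[0,0,0],[0,0,0],[0,0,0],[0,0,0],[0,0,0]],"jaw":[-1,-1,-1,-1,-1,-1,-1,-1]}' 30; python3 - <<'E'
from h import *
s=robot.read_camera('scene');s=robot.read_camera('scene');print(robot.observe()['tool_pos']);to(.6637,-.2353,.256,0)
E
```

```text
time: 14.85
tool_pos: [0.6636, -0.2324, 0.2984]
tool_rot: [-3.139, 0.005, 0.004]
contact_force: [-1.2, -0.8, -3.0]
opening: 0.0336
[ 0.66206942 -0.23515041  0.29938858]
t14.9 offset [0.18 0.02 4.34] norm 4.3 turn [-0.1  0.2  0. ] open 33.8 q [-0.45  0.76  1.1  -0.    1.29  1.12]
```

```bash
python3 -m handwheel '{"offset":[[0.15,0,0.5],[0.15,0,1.5],[0.15,0,2.5],[0.15,0,3.5],[0.15,0,4],[0.15,0,4.2],[0.15,0,4.2],[0.15,0,4.2]],"turn":[[0,0,0],[0,0,0],[0,0,0],[0,0,0],[0,0,0],[0,0,0],[0,0,0],[0,0,0]],"jaw":[-1,-1,-1,-1,-1,-1,-1,-1]}' ; python3 - <<'E'
from h import *
s=robot.read_camera('scene');t=robot.read_camera('top');to(.6637,-.2353,.253,0)
cv2.imwrite('pics/a8.png',tile(s,(150,200),32,500))
E
```

```text
time: 15.62
tool_pos: [0.6643, -0.2353, 0.2599]
tool_rot: [3.141, -0.0, -0.0]
contact_force: [0.0, -0.5, -2.4]
opening: 0.0334
t15.7 offset [-0.07  0.    0.74] norm 0.7 turn [ 0.  -0.1 -0. ] open 33.3 q [-0.45  0.8   1.13  0.    1.21  1.12]
```

View pics/a8.png

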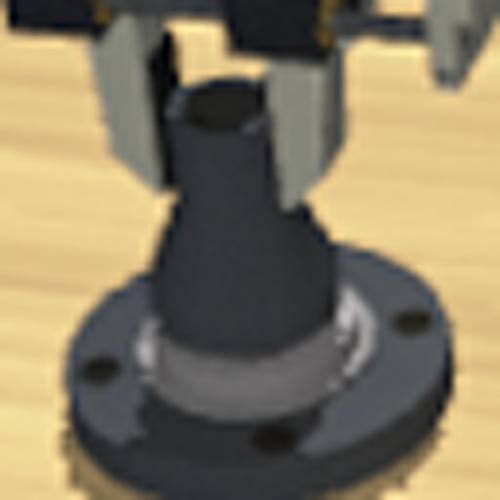

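```bash
python3 -m handwheel '{"offset":[[0,-0.1,0.3],[0,-0.1,0.5],[0,-0.1,0.6],[0,-0.1,0.7],[0,-0.1,0.75],[0,-0.1,0.75],[0,-0.1,0.75],[0,-0.1,0.75]],"turn":[[0,0,0],[0,0,0],[0,0,0],[0,0,0],[0,0,0],[0,0,0],[0,0,0],[0,0,0]],"jaw":[-1,-1,-1,-1,-1,-1,-1,-1]}'
```

```text
time: 16.38
tool_pos: [0.6643, -0.2342, 0.2528]
tool_rot: [-3.142, -0.001, -0.0]
contact_force: [-1.6, 0.8, 3.1]
opening: 0.0336
```

```bash
python3 -m handwheel '{"offset":[[0,0,0],[0,0,0],[0,0,0],[0,0,0],[0,0,0],[0,0,0],[0,0,0],[0,0,0]],"turn":[[0,0,0],[0,0,0],[0,0,0],[0,0,0],[0,0,0],[0,0,0],[0,0,0],[0,0,0]],"jaw":[1,1,1,1,1,1,1,1]}'; python3 -m handwheel '{"offset":[[0,0,-2],[0,0,-5],[0,0,-9],[0,0,-12],[0,0,-12],[0,0,-12],[0,0,-12],[0,0,-12]],"turn":[[0,0,0],[0,0,0],[0,0,0],[0,0,0],[0,0,0],[0,0,0],[0,0,0],[0,0,0]],"jaw":[1,1,1,1,1,1,1,1]}'; python3 -c "
from h import *
robot.read_camera('top');to(.503,.415,.36,-50);to(.503,.415,.36,130)"
```

```text
time: 17.05
tool_pos: [0.6642, -0.2343, 0.2522]
tool_rot: [-3.142, -0.0, -0.0]
contact_force: [-0.5, 1.3, 0.1]
opening: 0.0828
time: 17.72
tool_pos: [0.664, -0.2342, 0.3702]
tool_rot: [-3.14, 0.003, -0.0]
contact_force: [-0.1, 0.1, 0.2]
opening: 0.0918
t17.8 offset [-16.11 -64.91   1.17] norm 66.9 turn [-0.   0.2 50. ] open 92.0 q [-0.45  0.71  0.99  0.    1.44  1.12]
t17.8 offset [-16.11 -64.91   1.17] norm 66.9 turn [  -0.3   -0.  -130. ] open 92.0 q [-0.45  0.71  0.99  0.    1.44  1.12]
```

```bash
python3 - <<'E'
from h import *
t=robot.read_camera('top');s=robot.read_camera('scene');cv2.imwrite('pics/b1t.png',t);cv2.imwrite('pics/b1s.png',s)
st=lambda im:np.clip((im.astype(float)/255)**.5*300-20,0,255).astype(np.uint8)
cv2.imwrite('pics/b1.png',np.hstack([st(tile(t,(113,210),18,400)),st(tile(s,(418,198),18,400))]))
# final check numbers for reducer
print(tri((0,0),(0,0))[1]>0)
E
```

```text
True
```

View pics/b1.png

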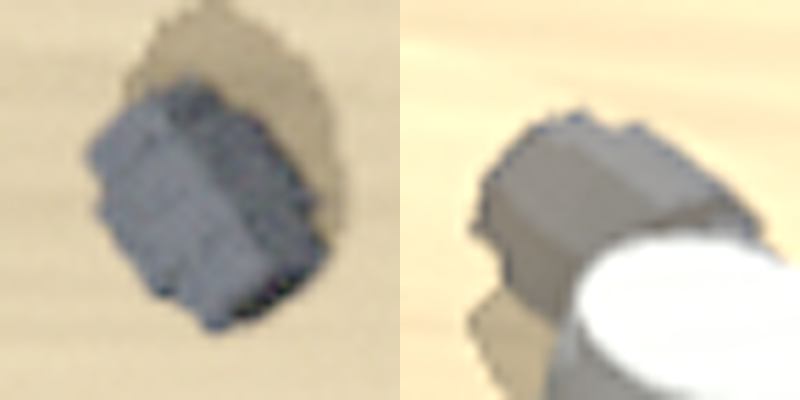

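The view shows the union lying on a flat, its ridge running from about (110,203) to (118,217) in the top picture, clear of the can. I'll compute its yaw and position.

```bash
python3 - <<'E'
from h import *
T=lambda p:(p[0]*36/400+95,p[1]*36/400+192)
S=lambda p:((p[0]-400)*36/400+400,p[1]*36/400+180)
def ang(n,f,a,b,z):
    P=plane(n,[f(a),f(b)],z); d=P[1]-P[0]; print(n,z,np.degrees(np.arctan2(d[1],d[0]))%180,np.linalg.norm(d)*1000)
ang("top",T,(178,120),(262,275),.045)
ang("top",T,(265,125),(320,215),.034)
ang("top",T,(100,215),(160,290),.034)
ang("top",T,(90,155),(165,85),.04); ang("top",T,(215,325),(325,245),.04)
ang("scene",S,(578,145),(645,210),.048);ang("scene",S,(640,125),(760,215),.034);ang("scene",S,(490,195),(580,252),.048)
print(plane("top",[T((205,205))],.024),plane("top",[T((205,205))],.034), [plane("scene",[S(p)],.048) for p in((578,145),(645,210),(490,195),(580,252))])
E
```

```text
top 0.045 31.511735932917958 48.925590662882136
top 0.034 34.154875507084114 29.61982741769943
top 0.034 41.36933352441153 27.007901025141418
top 0.04 135.20166921261526 27.11253810607803
top 0.04 127.46547193364079 35.715605372073206
scene 0.048 28.144957541199116 26.296113139791082
scene 0.034 36.193548328372444 39.412171063968124
scene 0.048 43.990693652317205 25.667587549867534
[[0.50308249 0.41345669 0.024     ]] [[0.5017837  0.40967433 0.034     ]] [array([[0.49807933, 0.39863001, 0.048     ]]), array([[0.52126611, 0.41103399, 0.048     ]]), array([[0.52187693, 0.37749834, 0.048     ]]), array([[0.54034354, 0.39532554, 0.048     ]])]
```

```bash
python3 - <<'E'
from h import *
c,e=tri((428,209.5),(112,157.5));print("can top",c,e)
a=np.radians(37);u=np.array([np.cos(a),np.sin(a)]);v=np.array([np.sin(a),-np.cos(a)])
d=c[:2]-[.503,.4135];print("along axis",d@u,"along jaw",d@v)
E
```

```text
can top [0.64635085 0.39917583 0.10528107] 0.002137957241049937
along axis 0.1058645735900799 along jaw 0.0977104868600037
```

```bash
python3 -m handwheel '{"offset":[[-8,-32,0],[-8,-32,0],[-8,-32,0],[-8,-32,0],[-8,-32,0],[-8,-32,0],[-8,-32,0],[-8,-32,0]],"turn":[[0,0,0],[0,0,0],[0,0,0],[0,0,0],[0,0,0],[0,0,0],[0,0,0],[0,0,0]],"jaw":[1,1,1,1,1,1,1,1]}'; python3 -m handwheel '{"offset":[[-8,-32,4],[-8,-32,4],[-8,-32,4],[-8,-32,4],[-8,-32,4],[-8,-32,4],[-8,-32,4],[-8,-32,4]],"turn":[[0,0,-37],[0,0,-37],[0,0,-37],[0,0,-37],[0,0,-37],[0,0,-37],[0,0,-37],[0,0,-37]],"jaw":[1,1,1,1,1,1,1,1]}'; python3 -m handwheel '{"offset":[[0,0,0],[0,0,0],[0,0,0],[0,0,0],[0,0,0],[0,0,0],[0,0,0],[0,0,0]],"turn":[[0,0,0],[0,0,0],[0,0,0],[0,0,0],[0,0,0],[0,0,0],[0,0,0],[0,0,0]],"jaw":[1,1,1,1,1,1,1,1]}';  python3 -c "
from h import *
to(.503,.4135,.184,37)"
```

```text
time: 18.53
tool_pos: [0.5832, 0.0879, 0.3717]
tool_rot: [-3.141, 0.001, 0.0]
contact_force: [0.4, -0.0, 0.3]
opening: 0.0915
time: 19.2
tool_pos: [0.5033, 0.4078, 0.3314]
tool_rot: [-3.141, 0.001, 0.646]
contact_force: [0.8, -0.1, -0.3]
opening: 0.092
time: 19.87
tool_pos: [0.5047, 0.4051, 0.3325]
tool_rot: [-3.142, -0.0, 0.645]
contact_force: [-0.1, 0.1, 0.3]
opening: 0.0923
t19.9 offset [ 0.36 -0.77 14.85] norm 14.9 turn [-0.  -0.  -0.1] open 92.3 q [0.56 0.62 1.26 0.   1.26 1.48]
```

```bash
python3 -m handwheel '{"offset":[[0.3,-0.8,3],[0.3,-0.8,6],[0.3,-0.8,9],[0.3,-0.8,11],[0.3,-0.8,12],[0.3,-0.8,13],[0.3,-0.8,13],[0.3,-0.8,13]],"turn":[[0,0,0],[0,0,0],[0,0,0],[0,0,0],[0,0,0],[0,0,0],[0,0,0],[0,0,0]],"jaw":[1,1,1,1,1,1,1,1]}'; python3 -c "
from h import *
robot.read_camera('top'); to(.503,.4135,.184,37)"; python3 -m handwheel '{"offset":[[0,0,0.5],[0,0,1],[0,0,1.5],[0,0,1.8],[0,0,1.8],[0,0,1.8],[0,0,1.8],[0,0,1.8]],"turn":[[0,0,0],[0,0,0],[0,0,0],[0,0,0],[0,0,0],[0,0,0],[0,0,0],[0,0,0]],"jaw":[1,1,1,1,1,1,1,1]}';  python3 -m handwheel '{"offset":[[0,0,0],[0,0,0],[0,0,0],[0,0,0],[0,0,0],[0,0,0],[0,0,0],[0,0,0]],"turn":[[0,0,0],[0,0,0],[0,0,0],[0,0,0],[0,0,0],[0,0,0],[0,0,0],[0,0,0]],"jaw":[-1,-1,-1,-1,-1,-1,-1,-1]}' 20; 
```

```text
time: 20.53
tool_pos: [0.5023, 0.4141, 0.203]
tool_rot: [3.142, -0.001, 0.645]
contact_force: [0.5, 0.1, 0.6]
opening: 0.0916
t20.6 offset [-0.    0.09  1.96] norm 2.0 turn [ 0.  -0.1 -0. ] open 91.5 q [0.57 0.77 1.37 0.   1.   1.5 ]
time: 21.25
tool_pos: [0.502, 0.4141, 0.1845]
tool_rot: [3.142, -0.001, 0.646]
contact_force: [0.1, -0.4, -0.2]
opening: 0.0917
time: 21.92
tool_pos: [0.502, 0.4138, 0.1843]
tool_rot: [3.141, -0.0, 0.646]
contact_force: [0.1, -2.3, 0.4]
opening: 0.0477
```

```bash
python3 -m handwheel '{"offset":[[0,0,0],[0,0,-1],[0,0,-4],[0,0,-8],[0,0,-12],[0,0,-12],[0,0,-12],[0,0,-12]],"turn":[[0,0,0],[0,0,0],[0,0,0],[0,0,0],[0,0,0],[0,0,0],[0,0,0],[0,0,0]],"jaw":[-1,-1,-1,-1,-1,-1,-1,-1]}' 35; python3 -c "
from h import *
robot.read_camera('top'); to(.5315,.185,.30,0)"
```

```text
time: 22.58
tool_pos: [0.5013, 0.4137, 0.3034]
tool_rot: [-3.141, 0.002, 0.646]
contact_force: [-0.5, 0.5, -4.8]
opening: 0.0482
t22.6 offset [-11.34  20.08   0.27] norm 23.1 turn [ 0.   0.2 37. ] open 47.6 q [0.57 0.66 1.29 0.   1.2  1.5 ]
```

```bash
python3 -m handwheel '{"offset":[[-11.3,20,0.3],[-11.3,20,0.3],[-11.3,20,0.3],[-11.3,20,0.3],[-11.3,20,0.3],[-11.3,20,0.3],[-11.3,20,0.3],[-11.3,20,0.3]],"turn":[[0,0,37],[0,0,37],[0,0,37],[0,0,37],[0,0,37],[0,0,37],[0,0,37],[0,0,37]],"jaw":[-1,-1,-1,-1,-1,-1,-1,-1]}'; python3 -m handwheel '{"offset":[[0,0,0],[0,0,0],[0,0,0],[0,0,1],[0,0,3],[0,0,5],[0,0,5],[0,0,5]],"turn":[[0,0,0],[0,0,0],[0,0,0],[0,0,0],[0,0,0],[0,0,0],[0,0,0],[0,0,0]],"jaw":[-1,-1,-1,-1,-1,-1,-1,-1]}'; python3 - <<'E'
from h import *
t=robot.read_camera('top');s=robot.read_camera('scene');print(robot.observe()['tool_pos'])
cv2.imwrite('pics/b2t.png',t);cv2.imwrite('pics/b2s.png',s)
to(.5315,.185,.186,0)
E
```

```text
time: 23.3
tool_pos: [0.5318, 0.1849, 0.2994]
tool_rot: [3.141, 0.004, -0.003]
contact_force: [0.3, 0.8, -3.8]
opening: 0.0475
time: 23.97
tool_pos: [0.5315, 0.1867, 0.25]
tool_rot: [3.141, 0.003, 0.001]
contact_force: [0.8, 0.1, -3.8]
opening: 0.0476
[0.53231163 0.18663946 0.25195682]
t24.1 offset [-0.09  0.17  6.6 ] norm 6.6 turn [-0.  -0.1  0. ] open 47.7 q [0.2  0.57 1.61 0.   0.96 1.77]
```

```bash
python3 -m handwheel '{"offset":[[-0.1,0.15,1],[-0.1,0.15,3],[-0.1,0.15,4.5],[-0.1,0.15,5.5],[-0.1,0.15,6.2],[-0.1,0.15,6.5],[-0.1,0.15,6.6],[-0.1,0.15,6.6]],"turn":[[0,0,0],[0,0,0],[0,0,0],[0,0,0],[0,0,0],[0,0,0],[0,0,0],[0,0,0]],"jaw":[-1,-1,-1,-1,-1,-1,-1,-1]}'; python3 -m handwheel '{"offset":[[0,0,0.1],[0,0,0.1],[0,0,0.1],[0,0,0.1],[0,0,0.1],[0,0,0.1],[0,0,0.1],[0,0,0.1]],"turn":[[0,0,0],[0,0,0],[0,0,0],[0,0,0],[0,0,0],[0,0,0],[0,0,0],[0,0,0]],"jaw":[-1,-1,-1,-1,-1,-1,-1,-1]}'
```

```text
time: 24.73
tool_pos: [0.5313, 0.1848, 0.1856]
tool_rot: [-3.141, -0.001, -0.0]
contact_force: [0.4, -0.7, -3.2]
opening: 0.0481
time: 25.4
tool_pos: [0.531, 0.1848, 0.1843]
tool_rot: [-3.141, -0.0, -0.0]
contact_force: [-0.3, 0.6, -3.6]
opening: 0.0472
```

```bash
python3 -m handwheel '{"offset":[[0,0,0.1],[0,0,0.1],[0,0,0.1],[0,0,0.1],[0,0,0.1],[0,0,0.1],[0,0,0.1],[0,0,0.1]],"turn":[[0,0,0],[0,0,0],[0,0,0],[0,0,0],[0,0,0],[0,0,0],[0,0,0],[0,0,0]],"jaw":[-1,-1,-1,-1,-1,-1,-1,-1]}';python3 -m handwheel '{"offset":[[0,0,0],[0,0,0],[0,0,0],[0,0,0],[0,0,0],[0,0,0],[0,0,0],[0,0,0]],"turn":[[0,0,0],[0,0,0],[0,0,0],[0,0,0],[0,0,0],[0,0,0],[0,0,0],[0,0,0]],"jaw":[1,1,1,1,1,1,1,1]}';python3 -m handwheel '{"offset":[[0,0,-3],[0,0,-7],[0,0,-11],[0,0,-15],[0,10,-15],[0,20,-15],[0,20,-15],[0,20,-15]],"turn":[[0,0,0],[0,0,0],[0,0,0],[0,0,0],[0,0,0],[0,0,0],[0,0,0],[0,0,0]],"jaw":[1,1,1,1,1,1,1,1]}'; python3 - <<'E'
from h import *
t=robot.read_camera('top');t=robot.read_camera('top');s=robot.read_camera('scene');cv2.imwrite('pics/b3t.png',t);cv2.imwrite('pics/b3s.png',s)
print(robot.observe()['tool_pos'])
st=lambda im:np.clip((im.astype(float)/255)**.5*300-20,0,255).astype(np.uint8)
cv2.imwrite('pics/b3.png',np.hstack([st(tile(t,(190,190),30,400)),st(tile(s,(318,200),30,400))]))
E
```

```text
time: 26.07
tool_pos: [0.531, 0.1847, 0.1842]
tool_rot: [-3.141, -0.001, -0.0]
contact_force: [-3.3, -0.9, 6.3]
opening: 0.0478
time: 26.73
tool_pos: [0.531, 0.1848, 0.1832]
tool_rot: [-3.142, -0.0, -0.0]
contact_force: [1.1, 0.7, -0.1]
opening: 0.0912
time: 27.4
tool_pos: [0.5305, 0.0167, 0.3336]
tool_rot: [3.142, -0.001, 0.001]
contact_force: [0.4, -0.0, 0.6]
opening: 0.0914
[0.53095109 0.015391   0.33328073]
```

View pics/b3.png

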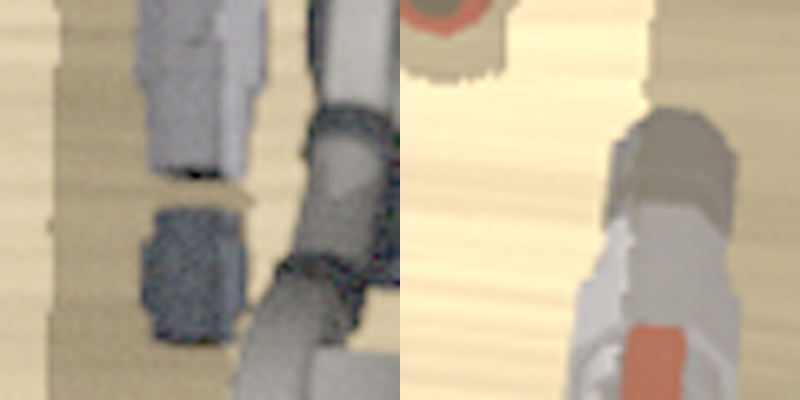

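```bash
python3 - <<'E'
from h import *
np.set_printoptions(precision=4,suppress=True)
t=cv2.imread('pics/b3t.png');g=cv2.cvtColor(t,cv2.COLOR_BGR2GRAY).astype(int);h=cv2.cvtColor(t,cv2.COLOR_BGR2HSV)[...,1].astype(int)
print("gray",g[182:216,187:192].mean(1).astype(int));print("sat",h[182:216,187:192].mean(1).astype(int))
def edges(y,x0,x1):
    r=h[y]; L=[x+(r[x]-75)/(r[x]-r[x+1]) for x in range(x0,190) if r[x]>75>=r[x+1]]; R=[x+(75-r[x])/(r[x+1]-r[x]) for x in range(190,x1) if r[x]<=75<r[x+1]]
    return (L[-1],R[0]) if L and R else (0,0)
for y in(164,168,172,177,180,183,185,192,194,198,200,202,205,209,210): e=edges(y,175,208); z=.03 if y<187 else .024; print(y,np.round(e,1),plane("top",[(sum(e)/2,y)],z)[0])
for v in(186.7,187.5): print("valve end",v,plane("top",[(189.5,v)]*2,.0075)[0])
for v in(190.2,190.75): print("union far z.043",v,plane("top",[(189.5,v)],.043)[0])
for v in(211.3,211.75): print("union near z.005",v,plane("top",[(189.5,v)],.005)[0])
E
```

```text
gray [74 75 59 26 15 65 85 85 73 43 35 34 36 35 35 35 36 35 33 37 37 36 34 31
 35 34 32 36 24 22 66 84 84 85]
sat [ 11  10   9  32  89 101 103 102  85  22  34  41  43  38  42  49  33  41
  31  26  43  43  46  48  39  33  50  38  57  99 108 102 100 101]
164 [179.7 199.8] [0.6477 0.1852 0.03  ]
168 [179.4 199.8] [0.6351 0.1852 0.03  ]
172 [179.8 199.8] [0.6224 0.1843 0.03  ]
177 [181.  197.8] [0.6067 0.1849 0.03  ]
180 [181.3 196.9] [0.5973 0.1855 0.03  ]
183 [181.1 196.8] [0.5879 0.1856 0.03  ]
185 [181.4 196.8] [0.5817 0.1849 0.03  ]
192 [184.8 195.8] [0.5611 0.1815 0.024 ]
194 [182.3 195.7] [0.5549 0.1853 0.024 ]
198 [180.3 196.8] [0.5425 0.1863 0.024 ]
200 [180.3 196.7] [0.5364 0.1862 0.024 ]
202 [180.4 196.5] [0.5302 0.1862 0.024 ]
205 [180.4 196.9] [0.521  0.1852 0.024 ]
209 [182.5 194.9] [0.5088 0.1848 0.024 ]
210 [188.7 194.9] [0.5057 0.1752 0.024 ]
valve end 186.7 [0.5809 0.1873 0.0075]
valve end 187.5 [0.5784 0.1872 0.0075]
union far z.043 190.2 [0.5631 0.181  0.043 ]
union far z.043 190.75 [0.5614 0.181  0.043 ]
union near z.005 211.3 [0.5042 0.1852 0.005 ]
union near z.005 211.75 [0.5028 0.1851 0.005 ]
```

Numbers: the union axis is at y about 0.186 against 0.185 for the valve. The gap comes out at about 17 mm from the end edge and about 13 mm from the lever end, so it stays. Now the tee: two-view branch top at (0.454,-0.011), height 0.077, run yaw -11.6°.

```bash
python3 -m handwheel '{"offset":[[-7.6,2.6,5],[-7.6,2.6,5],[-7.6,2.6,5],[-7.6,2.6,5],[-7.6,2.6,5],[-7.6,2.6,5],[-7.6,2.6,5],[-7.6,2.6,5]],"turn":[[0,0,11.6],[0,0,11.6],[0,0,11.6],[0,0,11.6],[0,0,11.6],[0,0,11.6],[0,0,11.6],[0,0,11.6]],"jaw":[1,1,1,1,1,1,1,1]}'; python3 - <<'E'
from h import *
s=robot.read_camera('scene')
to(.455,-.011,.197,-11.6)
st=lambda im:np.clip((im.astype(float)/255)**.5*300-20,0,255).astype(np.uint8)
cv2.imwrite('pics/b4.png',st(tile(s,(256,160),32,400)))
E
```

```text
time: 28.22
tool_pos: [0.456, -0.0075, 0.2838]
tool_rot: [-3.141, -0.002, -0.202]
contact_force: [0.2, -0.9, 0.1]
opening: 0.0921
t28.3 offset [-0.02  0.36  8.67] norm 8.7 turn [-0.  -0.1  0. ] open 91.6 q [-0.19  0.36  1.88  0.    0.9   1.59]
```

View pics/b4.png

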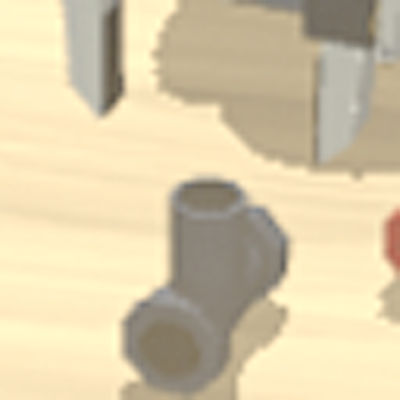

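The tee lies below between the open fingers (branch at crop (208,190)), and the red one at the right edge is clear. Descend and grip.

```bash
python3 -m handwheel '{"offset":[[0,0.35,1],[0,0.35,3],[0,0.35,5],[0,0.35,6.5],[0,0.35,7.7],[0,0.35,8.4],[0,0.35,8.6],[0,0.35,8.6]],"turn":[[0,0,0],[0,0,0],[0,0,0],[0,0,0],[0,0,0],[0,0,0],[0,0,0],[0,0,0]],"jaw":[1,1,1,1,1,1,1,1]}'; python3 -m handwheel '{"offset":[[0,0,0],[0,0,0],[0,0,0],[0,0,0],[0,0,0],[0,0,0],[0,0,0],[0,0,0]],"turn":[[0,0,0],[0,0,0],[0,0,0],[0,0,0],[0,0,0],[0,0,0],[0,0,0],[0,0,0]],"jaw":[-1,-1,-1,-1,-1,-1,-1,-1]}' 30;python3 -m handwheel '{"offset":[[0,0,0],[0,0,0],[0,0,0],[0,0,0],[0,0,0],[0,0,0],[0,0,0],[0,0,0]],"turn":[[0,0,0],[0,0,0],[0,0,0],[0,0,0],[0,0,0],[0,0,0],[0,0,0],[0,0,0]],"jaw":[-1,-1,-1,-1,-1,-1,-1,-1]}'
```

```text
time: 28.93
tool_pos: [0.4545, -0.0113, 0.1971]
tool_rot: [-3.141, 0.0, -0.202]
contact_force: [-0.5, 0.5, -0.4]
opening: 0.0918
time: 29.6
tool_pos: [0.4543, -0.0113, 0.1973]
tool_rot: [-3.141, -0.0, -0.203]
contact_force: [0.3, -0.5, 0.1]
opening: 0.0432
time: 30.27
tool_pos: [0.4543, -0.0112, 0.1973]
tool_rot: [-3.141, -0.0, -0.203]
contact_force: [0.7, 2.8, 1.3]
opening: 0.035
```

```bash
python3 -m handwheel '{"offset":[[0,0,-1],[0,0,-4],[0,0,-7],[0,0,-9],[0,0,-9],[0,0,-9],[0,0,-9],[0,0,-9]],"turn":[[0,0,0],[0,0,0],[0,0,0],[0,0,0],[0,0,0],[0,0,0],[0,0,0],[0,0,0]],"jaw":[-1,-1,-1,-1,-1,-1,-1,-1]}' 35; python3 -c "
from h import *
robot.read_camera('top'); to(.443,.1855,.29,0)"
```

```text
time: 30.93
tool_pos: [0.4536, -0.0113, 0.2854]
tool_rot: [3.141, 0.004, -0.203]
contact_force: [-0.6, -0.4, -4.7]
opening: 0.0351
t31.0 offset [ -5.02 -19.07  -0.43] norm 19.7 turn [ -0.    0.2 -11.6] open 35.3 q [-0.19  0.36  1.88 -0.    0.91  1.58]
```

```bash
python3 -m handwheel '{"offset":[[-5,-19,0],[-5,-19,0],[-5,-19,0],[-5,-19,0],[-5,-19,0],[-5,-19,0],[-5,-19,0],[-5,-19,0]],"turn":[[0,0,-11.6],[0,0,-11.6],[0,0,-11.6],[0,0,-11.6],[0,0,-11.6],[0,0,-11.6],[0,0,-11.6],[0,0,-11.6]],"jaw":[-1,-1,-1,-1,-1,-1,-1,-1]}'; python3 -c "
from h import *
robot.read_camera('top');robot.read_camera('top'); to(.443,.1855,.197,0)"
```

```text
time: 31.65
tool_pos: [0.4432, 0.1847, 0.2862]
tool_rot: [3.141, 0.002, 0.001]
contact_force: [-0.2, -0.3, -4.0]
opening: 0.0349
t31.8 offset [-0.04 -0.16  8.96] norm 9.0 turn [ 0.   0.1 -0.1] open 35.1 q [ 0.23  0.4   1.81 -0.    0.94  1.81]
```

```bash
python3 -m handwheel '{"offset":[[0,-0.15,1],[0,-0.15,3],[0,-0.15,5],[0,-0.15,6.5],[0,-0.15,7.7],[0,-0.15,8.4],[0,-0.15,8.8],[0,-0.15,8.8]],"turn":[[0,0,0],[0,0,0],[0,0,0],[0,0,0],[0,0,0],[0,0,0],[0,0,0],[0,0,0]],"jaw":[-1,-1,-1,-1,-1,-1,-1,-1]}';python3 -m handwheel '{"offset":[[0,0,0.1],[0,0,0.1],[0,0,0.1],[0,0,0.1],[0,0,0.1],[0,0,0.1],[0,0,0.1],[0,0,0.1]],"turn":[[0,0,0],[0,0,0],[0,0,0],[0,0,0],[0,0,0],[0,0,0],[0,0,0],[0,0,0]],"jaw":[-1,-1,-1,-1,-1,-1,-1,-1]}'
```

```text
time: 32.42
tool_pos: [0.4436, 0.1857, 0.1987]
tool_rot: [3.141, 0.001, -0.001]
contact_force: [-1.1, -0.1, -3.6]
opening: 0.0352
time: 33.08
tool_pos: [0.4435, 0.1864, 0.1983]
tool_rot: [-3.141, -0.0, -0.0]
contact_force: [-0.1, 0.7, -3.8]
opening: 0.0348
```

```bash
python3 -m handwheel '{"offset":[[0,0.05,0.1],[0,0.05,0.1],[0,0.05,0.1],[0,0.05,0.1],[0,0.05,0.15],[0,0.05,0.15],[0,0.05,0.15],[0,0.05,0.15]],"turn":[[0,0,0],[0,0,0],[0,0,0],[0,0,0],[0,0,0],[0,0,0],[0,0,0],[0,0,0]],"jaw":[-1,-1,-1,-1,-1,-1,-1,-1]}'
```

```text
time: 33.75
tool_pos: [0.4436, 0.1859, 0.1973]
tool_rot: [-3.141, -0.001, -0.0]
contact_force: [-1.2, -0.3, 5.7]
opening: 0.0353
```

Contact is made. Release, back off upward and sideways, and check.

```bash
python3 -m handwheel '{"offset":[[0,0,0],[0,0,0],[0,0,0],[0,0,0],[0,0,0],[0,0,0],[0,0,0],[0,0,0]],"turn":[[0,0,0],[0,0,0],[0,0,0],[0,0,0],[0,0,0],[0,0,0],[0,0,0],[0,0,0]],"jaw":[1,1,1,1,1,1,1,1]}';python3 -m handwheel '{"offset":[[0,0,0],[0,0,-2],[0,0,-5],[0,0,-8],[0,0,-11],[0,0,-15],[0,0,-15],[0,0,-15]],"turn":[[0,0,0],[0,0,0],[0,0,0],[0,0,0],[0,0,0],[0,0,0],[0,0,0],[0,0,0]],"jaw":[1,1,1,1,1,1,1,1]}'; python3 -m handwheel '{"offset":[[0,-25,0],[0,-25,0],[0,-25,0],[0,-25,0],[0,-25,0],[0,-25,0],[0,-25,0],[0,-25,0]],"turn":[[0,0,0],[0,0,0],[0,0,0],[0,0,0],[0,0,0],[0,0,0],[0,0,0],[0,0,0]],"jaw":[1,1,1,1,1,1,1,1]}';python3 - <<'E'
from h import *
t=robot.read_camera('top');s=robot.read_camera('scene');cv2.imwrite('pics/b5t.png',t);cv2.imwrite('pics/b5s.png',s)
st=lambda im:np.clip((im.astype(float)/255)**.6*290-15,0,255).astype(np.uint8)
cv2.imwrite('pics/b5.png',np.hstack([st(cv2.resize(t[155:255,150:217],(402,600),interpolation=2)),np.vstack([st(tile(t,(325,161),30,300)),st(tile(s,(150,198),30,300))])]))
h=cv2.cvtColor(t,cv2.COLOR_BGR2HSV)[...,1].astype(int);g=cv2.cvtColor(t,cv2.COLOR_BGR2GRAY).astype(int)
print("gray rows 184..",g[184:250,187:192].mean(1).astype(int))
E
```

```text
time: 34.42
tool_pos: [0.4435, 0.1858, 0.1967]
tool_rot: [-3.142, -0.0, -0.0]
contact_force: [0.5, 0.2, -0.8]
opening: 0.0841
time: 35.08
tool_pos: [0.4438, 0.186, 0.3488]
tool_rot: [-3.14, -0.005, -0.0]
contact_force: [0.2, 0.5, 0.1]
opening: 0.0919
time: 35.75
tool_pos: [0.4426, 0.4376, 0.3439]
tool_rot: [3.139, 0.003, 0.003]
contact_force: [0.2, -0.2, -0.5]
opening: 0.0919
gray rows 184.. [ 94  47  22  60  78  78  72  59  53  53  47  42  54  57  52  51  55  54
  53  53  52  52  53  53  54  53  42  26  61  75  70  57  50  45  34  31
  30  27  25  29  34  36  32  30  29  26  34  36  35  40  41  45  48  49
  51  38  41  48  50  51  52  58 127 146 144 144]
```

View pics/b5.png

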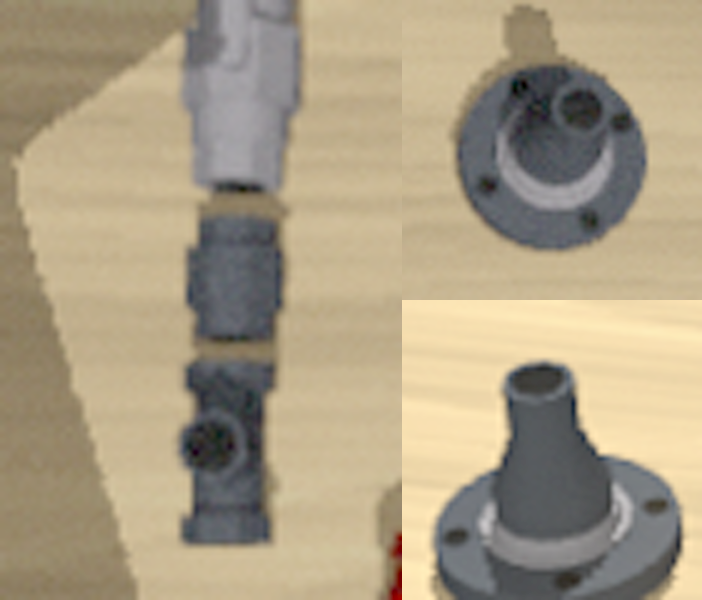

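```bash
python3 - <<'E'
from h import *
np.set_printoptions(precision=4,suppress=True)
t=cv2.imread('pics/b5t.png');g=cv2.cvtColor(t,cv2.COLOR_BGR2HSV)[...,1].astype(int)
def row(y,z):
    r=g[y-1:y+2].mean(0); L=[x+(r[x]-70)/(r[x]-r[x+1]) for x in range(172,189) if r[x]>70>=r[x+1]]; R=[x+(70-r[x])/(r[x+1]-r[x]) for x in range(189,208) if r[x]<=70<r[x+1]]
    if L and R: print(y,np.round((L[0],R[-1]),1),plane("top",[((L[0]+R[-1])/2,y)],z)[0])
for y in(165,170,179,182,184): row(y,.03)
for y in(194,199,202,205,209): row(y,.024)
for y in(217,218,219,234,236,240,242,243): row(y,.022)
print("tee far z.044",plane("top",[(188.5,214.7)],.044)[0],"tee near z0",plane("top",[(187.8,245.5)],.0)[0])
print("union near",plane("top",[(189.5,211.6)],.005)[0], "union far",plane("top",[(189.5,190.7)],.043)[0],"valve",plane("top",[(189.5,186.9)],.0075)[0])
E
```

```text
165 [179.9 199.7] [0.6446 0.1849 0.03  ]
170 [179.4 199.7] [0.6287 0.1852 0.03  ]
179 [181.3 197.4] [0.6004 0.1849 0.03  ]
182 [181.2 196.7] [0.591  0.1856 0.03  ]
184 [181.4 196.8] [0.5848 0.1852 0.03  ]
194 [182.3 195.6] [0.5549 0.1854 0.024 ]
199 [180.4 196.6] [0.5394 0.1864 0.024 ]
202 [180.4 196.5] [0.5302 0.1861 0.024 ]
205 [180.5 196.4] [0.521  0.1858 0.024 ]
209 [182.2 194.9] [0.5088 0.1852 0.024 ]
217 [180.3 195.2] [0.4846 0.1871 0.022 ]
218 [180.3 194.9] [0.4816 0.1875 0.022 ]
219 [180.5 194.5] [0.4785 0.1876 0.022 ]
234 [181.2 193.6] [0.4334 0.1864 0.022 ]
236 [181.3 193.6] [0.4274 0.1862 0.022 ]
240 [181.1 193.9] [0.4155 0.1857 0.022 ]
242 [179.5 194.5] [0.4095 0.1868 0.022 ]
243 [179.4 194.6] [0.4065 0.1868 0.022 ]
tee far z.044 [0.489  0.1814 0.044 ] tee near z0 [0.3999 0.1879 0.    ]
union near [0.5033 0.1851 0.005 ] union far [0.5616 0.181  0.043 ] valve [0.5803 0.1873 0.0075]
```

```bash
python3 -c "
from cell import robot
print(robot.observe()['contact_force'],robot.hand_in())"
```

```text
the job is handed in; nothing more can be done
[ 0.60503781 -0.9600489  -0.31203467] None
```

The job is handed in, after about 36 s of robot time. The four parts were placed in the order asked: ring, reducer, union, tee.

**Flange:** the ring first landed about 3 mm off centre, so I regripped it along y and centred it. After that the raised face showed equally on its left and right. The reducer stands upright on the ring, wide end down, and looked centred in the last top and scene crops.

**Valve line (last top picture):**

| | Axis y | Gap before it |
|---|---|---|
| Valve bore | 0.185 m | – |
| Union | 0.185–0.186 m | about 17–18 mm from the valve |
| Tee | 0.186–0.188 m | about 14 mm from the union |

- **Tee:** its branch points up and its run is parallel to the bore within about 1°.
- **Disagreement:** the valve-to-union gap came out at about 17–18 mm from the outlet edge but only about 13 mm from the lever-grip end. I left it, since 15 mm lies between the two.
- **Not measured:** I did not measure the oil can, tape measure and wrench again at the end. I made no planned contact with them, and the force readings at the end of each move stayed within about 7 N. At hand-in the arm was clear of everything.

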